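# Bed a camera relay tube in its transport case and block the gap behind it

### The arm

A 7-joint arm with a two-finger parallel gripper is mounted at the origin on the work surface. World frame = base frame: x ahead of the robot, y to its left, z up, the work surface at z = 0. Lengths are in m, angles in rad, forces in N, time in s.
With the tool pointing down it reaches from about 0.425 to 0.875 m from the base axis. Payload 9.9 kg.
Tool frame: the origin (TCP) lies at the very end of the fingers, on their centre line; the grasp point (between the pads) lies 19 mm behind it (ctrl.hold_point_z is the z of the grasp point in the tool frame, in m); z points along the fingers, y is the line along which they close (so a half turn about z gives the same grasp; the last joint's range is limited). The gripper opens to 85 mm and grips with 20 to 120 N. Pads are 22 mm wide; open, the fingers measure 114 mm over their backs; the gripper's body (76 mm by 85 mm) begins 54 mm behind the grasp point. The pads swing forward as they close: fully open they stand 13 mm farther back than shut.
Start: joints at [1.037, 0.576, 0.025, 1.437, -0.015, 1.129, -0.057], TCP at [0.293, -0.608, 0.231] pointing down, gripper open.
Joint ranges: [-2.76, 2.76], [-0.34, 2.15], [-1.52, 1.57], [0.19, 2.46], [-1.09, 4.23], [0.17, 1.99], [-2.82, 2.82]. Speed limits (rad/s): [2.22, 2.22, 3.01, 3.01, 3.14, 3.14, 3.14].

### API

Orientations are given as a unit quaternion [w, x, y, z].
In Python, from station import readout, grab_frame, calibration, job, ctrl gives the robot as it stands.
- The arm moves only by the shell command python3 -m handwheel 'ROWS' [FORCE]. ROWS is JSON, a list of rows, each a list of 7 numbers: the closure, from 0 (fully open) to 1 (shut), then the shift along the tool's x, y, z in m, then the turn, a rotation vector about the tool's x, y, z in rad. A call has 1 to 10 rows; each row is the pose to reach, as a shift and turn from the pose commanded when the call began, along the tool's axes at that moment; what a row does not reach only later rows make up. A row lasts 1/8 s, in which the tool goes at most 62.5 mm and 10.7 degrees, less where a joint would pass 70% of its speed; a pose out of reach is approached as far as the arm can. A call with a gripper value outside its range is refused whole. The fingers move at their own pace and stop on an object; FORCE is the grip in N (left out, the last holds). Time passes only in rows, so rows that repeat a pose let the fingers close. It gives the time, the measured TCP pose, the force, the opening and the grip force at its end, in the units of the state.
- readout.get_obs(): the state, without advancing time (a new reading comes with each control period).
- grab_frame(name): name is "side" or "top" or "wrist"; returns (picture, depth): 420x560x3 uint8, red, green, blue; 420x560 float32, m along the optical axis (not along the pixel's ray), 0 where there is no reading.
- calibration(name): a dict with "fov_y" (degrees; the focal length in pixels is half the picture's height over the tangent of half this angle, whatever the lens; pixels are square), "cx", "cy" (the principal point, pixels), "T" (4x4, takes a point from camera to world coordinates); the wrist camera has in their place "hand_eye" (4x4, takes a point from camera to tool coordinates, whose origin is the TCP and whose axes are the flange's). Camera axes: x right, y up, looking along -z (the intrinsics and any distortion apply to the point x, -y, -z); pixel columns grow to the right and rows downward; lengths in m; the calibration is good to about 2 mm. A picture is of the moment at which its call begins: read the wrist's pose just before it. calibration takes no time and is no camera call.
- job.hand_in(): hands the job in; it is judged then, once.
The state is a dict: "clock": time; "q": joint angles; "joint_vel": joint speeds; "tau": joint torques, N m; "tcp_pos": TCP position; "ee_rot": TCP orientation; "force": force on the tool from outside, world axes, zero at the start; "moment": the same for the moment, N m; "width": finger opening in m; "finger_force": force on a finger pad.
Only numpy, scipy, OpenCV 4.12 (cv2) and the standard library are available. Lean on these libraries where they do the work, as an engineer would, in place of code of your own. Each camera call takes 0.05 s, during which the arm holds its last target. There are 200 camera calls.

### The job

The microscope camera is going away for service: lay the aluminium relay tube in the middle groove of the transport case's ribbed bed, up against the foam partition, setting it down without dropping it. Then stand the thicker of the two foam filler blocks on its long edge in the gap left between the tube and the end wall, right down on the case floor and in line with the tube, to keep the tube in its place. Leave the other things where they are.

Things in the scene. Friction and masses are not known exactly. Their poses are not given: they have to be found in the camera images.
- tube_mid (a point): Centre of the relay tube: smooth aluminium cylinder with black end caps, 44 mm in diameter all along, 100 mm long, about 220 g, either end may go first. Its y axis runs along the cylinder. It starts lying in the middle groove of the mat, its axis 29 mm above the bench.
- mat: Grey ribbed silicone mat fixed on the bench, 138 mm along its x by 150 mm along its y; origin at the centre of its underside. Base 3 mm thick with straight ribs along its y, 6 mm wide, their tops 9 mm above the bench, 24 mm from rib to rib; the middle groove is at its x = 0.
- case: Open grey transport case, fixed, lid off; origin: centre of its underside. Outside 152 (its x) by 247 mm (its y), walls 6 mm, rim 72 mm above the bench, inner floor 8 mm. The +y end holds the packed camera behind a foam partition (face at case y = +17.5 mm, top 60 mm up). The tube bay runs from there to the end wall's inside at y = -117.5 mm: 135 mm.
- bed (a point): Point on the middle line of the bed's middle groove (case x 0, y -35 mm), level with the rib tops 16 mm above the bench; axes as the case's. Ribs along the case's y, from y -81 mm to the partition, 8 mm high, 6 wide, 24 apart; side walls 70 mm to each side. A tube in the groove has its axis 20 mm above this point; centred here lengthwise it is 2.5 mm off the partition.
- gap (a point): Point on the flat floor, 8 mm above the bench, of the gap between tube and -y end wall (case x 0, y -100 mm); axes as the case's. With the tube against the partition the gap is 35 mm along the case's y, from the wall 17.5 mm away to the tube's end. Along x the floor is clear for 66 mm between foam corner pads 12 mm high; above the pads it is clear to the side walls, 70 mm to each side.
- block_mid (a point): Centre of the thicker filler block, which fits the gap: off-white stiff foam, 60 mm along its x, 50 along its y, 28 thick along its z, about 20 g. It starts lying flat on the bench (centre 14 mm up). In the gap it stands 50 mm tall on a 60 x 28 mm edge: its x along the case's x, its y upright, its z along the case's y.
- thin_mid (a point): Centre of the thinner filler block, same foam, 60 mm along its x, 50 mm along its y, 16 mm thick along its z, lying flat. Too thin for the gap; leave it.
- flask_mid (a point): Centre of the body of a clear cell culture flask lying flat: 84 mm along its x, 100 mm along its y, 34 mm high, with a neck and white cap of 32 mm towards its +y (31 mm more). Leave it.
- eyepiece_mid (a point): Centre of a black eyepiece standing upright, 39 mm in diameter, 56 mm high. Leave it.
Mind the look-alikes: they are no part of the job. What is shaped like the part that bears block_mid but blue is not meant.

How it is judged:
By the outcome, as a careful person would: the job done as asked, in the order asked, and still so for the second after the job is handed in, with the robot touching nothing.
It also fails if it takes over 64 s, if anything falls off the work surface, if the arm or the gripper's body presses on something with over 40 N, if the wrist force passes 120 N, or if a joint passes its speed limit or range.

## Working session

There is one attempt and no reset: what is moved stays moved. The work goes in short steps, Python scripts to look and compute and a shell command to move; the robot and the scene stay as the last step left them, time stands still between calls to the robot, and variables do not carry over. Pictures are saved under pics/ and viewed, at most 13 in all, crops included, and the job is handed in when it is done.

```bash
mkdir -p pics; ls
python3 - <<'E'
from station import readout, grab_frame, calibration, job, ctrl
import cv2, numpy as np
print(readout.get_obs())
for n in ["side","top","wrist"]:
    p,d=grab_frame(n); cv2.imwrite(f"pics/{n}0.png",p[:,:,::-1]); np.save(f"pics/{n}0.npy",d); print(n,calibration(n),(d>0).mean())
print(ctrl.hold_point_z)
E
```

```text
pics
{'clock': 0.0, 'q': array([ 1.03723269,  0.57657355,  0.02484657,  1.43791841, -0.01496486,
        1.12897699, -0.05648591]), 'joint_vel': array([ 0.00082359, -0.00012357, -0.0006059 , -0.00058134, -0.00175768,
        0.00119491,  0.00116403]), 'tau': array([-1.59853338e-03, -7.65767384e+01,  2.24918827e+00, -2.85973048e+01,
        1.51304563e-02,  1.26697199e-02, -3.04387363e-06]), 'tcp_pos': array([ 0.29325509, -0.60746758,  0.23041119]), 'ee_rot': array([-8.08760918e-04,  9.74813314e-01,  2.23020821e-01, -2.48003147e-04]), 'force': array([1.04590978, 1.10671426, 0.60552498]), 'moment': array([-0.01348626, -0.01780701,  0.05953256]), 'finger_force': 0.0, 'width': 0.08533170603904511}
side {'fov_y': 52.69878673315719, 'cx': 286.1761152066155, 'cy': 211.84124558917642, 'T': array([[ 0.99973781, -0.00841744, -0.02129466,  0.52922068],
       [-0.01170181,  0.61155773, -0.79111328, -0.85869305],
       [ 0.01968206,  0.79115504,  0.61129888,  0.69812865],
       [ 0.        ,  0.        ,  0.        ,  1.        ]])} 0.9959906462585034
top {'fov_y': 45.620003425212175, 'cx': 279.1171530796207, 'cy': 208.9169754281096, 'T': array([[-0.01816891,  0.99550781, -0.09291983,  0.44173914],
       [-0.9998099 , -0.01743227,  0.00873326, -0.01269656],
       [ 0.00707423,  0.09306084,  0.99563529,  1.08661356],
       [ 0.        ,  0.        ,  0.        ,  1.        ]])} 0.9962159863945578
wrist {'fov_y': 67.2267629381433, 'cx': 275.30240819683587, 'cy': 208.86847892715502, 'hand_eye': array([[ 8.18493975e-04,  9.64866844e-01,  2.62738089e-01,
         6.62781294e-02],
       [ 9.99998877e-01, -1.11968103e-03,  9.96620046e-04,
         5.62096051e-04],
       [ 1.25578849e-03,  2.62736978e-01, -9.64866676e-01,
        -1.42708169e-01],
       [ 0.00000000e+00,  0.00000000e+00,  0.00000000e+00,
         1.00000000e+00]])} 0.9961224489795918
-0.0187
```

View pics/top0.png

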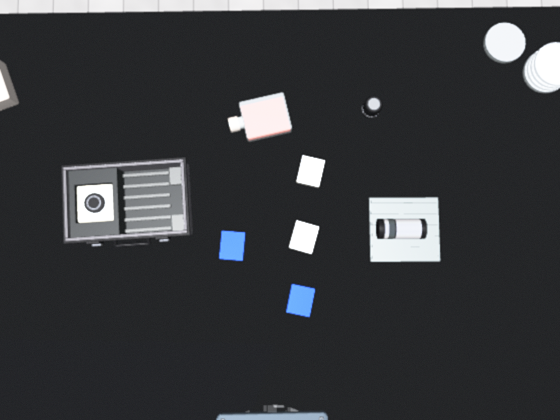

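View pics/side0.png

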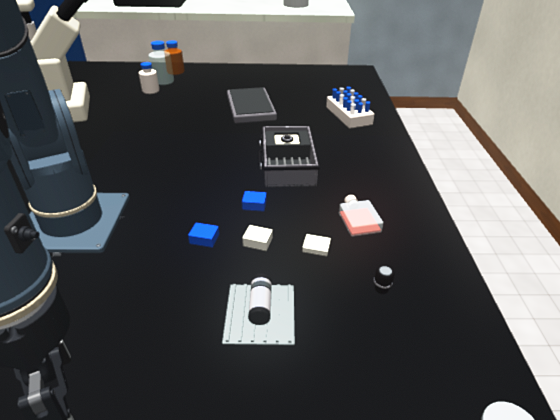

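Top view: tube on the mat at (402,229), case at (125,201) with the packed camera on the left (+y of world). White blocks are at (311,171) and (304,237), blue look-alikes at (232,246) and (300,300), flask at (265,117) and eyepiece at (372,106). The thicker block must be one of the two white ones. In the side view, (257,237) looks thicker than (316,244). I'll measure both with depth.

```bash
cat > h.py <<'E'
import numpy as np, cv2
from station import readout, grab_frame, calibration
from scipy.spatial.transform import Rotation as R
def cam(n,pose=None):
    c=calibration(n); f=210/np.tan(np.radians(c["fov_y"]/2))
    if n=="wrist":
        o=pose or readout.get_obs(); T=np.eye(4); q=o["ee_rot"]; T[:3,:3]=R.from_quat([q[1],q[2],q[3],q[0]]).as_matrix(); T[:3,3]=o["tcp_pos"]; T=T@c["hand_eye"]
    else: T=c["T"]
    return f,c["cx"],c["cy"],T
def plane(C,uv,z):
    f,cx,cy,T=C; uv=np.atleast_2d(uv).astype(float)
    d=np.c_[(uv[:,0]-cx)/f,-(uv[:,1]-cy)/f,-np.ones(len(uv))]@T[:3,:3].T
    return T[:3,3]+d*((z-T[2,3])/d[:,2])[:,None]
def cloud(C,D):
    f,cx,cy,T=C; v,u=np.mgrid[:D.shape[0],:D.shape[1]]
    P=np.stack([(u-cx)/f*D,-(v-cy)/f*D,-D],-1)
    return P@T[:3,:3].T+T[:3,3]
def proj(C,P):
    f,cx,cy,T=C; p=(np.atleast_2d(P)-T[:3,3])@T[:3,:3]
    return np.c_[cx+f*p[:,0]/-p[:,2],cy-f*p[:,1]/-p[:,2]]
E
python3 - <<'E'
from h import *
np.set_printoptions(precision=4,suppress=True)
im=cv2.imread("pics/top0.png"); D=np.load("pics/top0.npy"); C=cam("top"); P=cloud(C,D)
print("bench z",np.median(P[330:380,100:200,2]),np.median(P[260:290,400:500,2]))
white=(im.min(2)>200).astype(np.uint8); 
def rect(m,z,box):
    b=np.zeros_like(m); x0,y0,x1,y1=box; b[y0:y1,x0:x1]=m[y0:y1,x0:x1]
    cs,_=cv2.findContours(b,0,1); c=max(cs,key=cv2.contourArea)[:,0]
    w=plane(C,c,z)[:,:2].astype(np.float32)
    r=cv2.minAreaRect(w*1000); return r, len(c), cv2.minAreaRect(c.astype(np.float32))
for n,b in (("A",(290,150,335,195)),("B",(280,215,330,260))):
    x0,y0,x1,y1=b; m=white[y0:y1,x0:x1]>0; z=P[y0:y1,x0:x1,2][m]; print(n,"z",np.percentile(z,[10,50,90]))
    print(rect(white,float(np.median(z)),b))
# height-map views
z=P[...,2]
for n,b,lo,hi in (("mat",(355,185,455,275),.002,.06),("case",(50,145,205,255),.05,.09)):
    m=((z>lo)&(z<hi)).astype(np.uint8); print(n,rect(m,.009 if n=="mat" else .072,b))
vis=np.hstack([cv2.resize(im[185:275,355:455],None,fx=4,fy=4,interpolation=2),cv2.resize(im[150:250,55:195],None,fx=2.6*1,fy=3.6,interpolation=2)])
cv2.imwrite("pics/c1.png",vis); print(vis.shape)
m=(z[185:275,355:455]>.03); q=P[185:275,355:455][m]; print("tube pts",len(q),q.min(0),q.max(0),np.median(q,0)); print(cv2.minAreaRect((q[:,:2]*1000).astype(np.float32)))
S=cv2.imread("pics/side0.png"); cv2.imwrite("pics/c2.png",cv2.resize(S[185:260,180:340],None,fx=5,fy=5,interpolation=2))
E
```

```text
bench z 3.777027233942132e-05 2.5906445612289275e-05
A z [0.013  0.016  0.0186]
(((623.8158569335938, -91.13285827636719), (50.80915832519531, 61.10693359375), 75.8543701171875), 94, ((310.2584228515625, 170.71347045898438), (23.460344314575195, 27.80762481689453), 12.994616508483887))
B z [0.0252 0.028  0.0304]
(((480.5128479003906, -72.70651245117188), (50.85011672973633, 60.59934616088867), 72.99539947509766), 96, ((303.5754699707031, 236.73585510253906), (24.038095474243164, 28.570993423461914), 15.945395469665527))
mat (((496.2311096191406, -291.63140869140625), (155.96617126464844, 152.3087615966797), 87.23745727539062), 396, ((404.0, 229.0), (70.0, 72.0), 90.0))
case (((559.0770874023438, 291.5079345703125), (165.16488647460938, 255.49295043945312), 2.9154655933380127), 408, ((125.06060791015625, 200.91908264160156), (80.41877746582031, 127.26213073730469), 86.22771453857422))
(360, 764, 3)
tube pts 1042 [ 0.4417 -0.3295  0.0303] [ 0.5169 -0.0127  1.0866] [ 0.4938 -0.2764  0.0474]
((484.18536376953125, -170.50387573242188), (53.19157409667969, 322.4747314453125), 5.688340663909912)
```

View pics/c1.png

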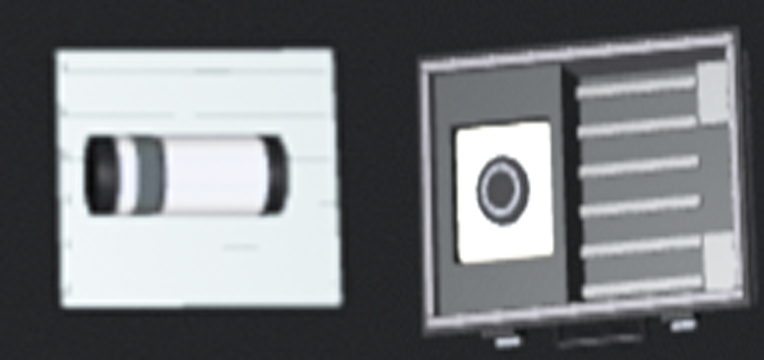

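View pics/c2.png

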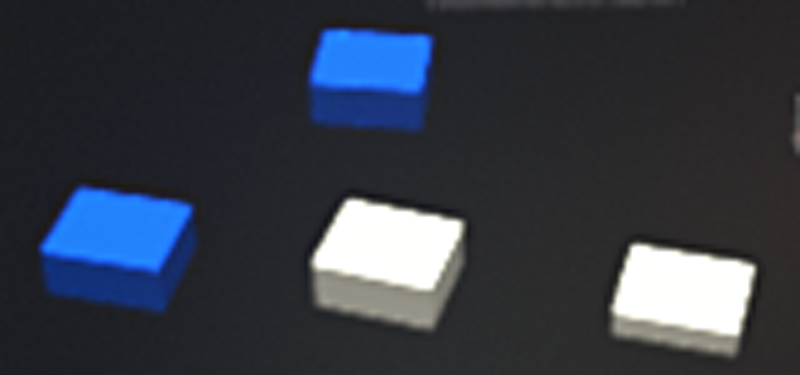

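Measured: A, at top (311,171), has its top at 16 mm, so it is the thin block. B, at top (304,237) and side (257,237), has its top at 28 mm with a 60×50 outline, so it is the thick one. The enlarged crop shows B white with a clearly taller side than A, and the other two blocks are blue. B is the one meant. Next I'll locate the tube and the case more exactly.

```bash
cat >> h.py <<'E'
def toolmove(o,target,ydir_deg):
    "shift in tool axes to target TCP (world) and turn about tool z so tool y lies along ydir (mod 180), tool assumed down"
    q=o["ee_rot"]; M=R.from_quat([q[1],q[2],q[3],q[0]]).as_matrix()
    s=M.T@(np.array(target)-o["tcp_pos"]); a=np.degrees(np.arctan2(M[1,1],M[0,1]))
    d=(ydir_deg-a+90)%180-90
    return s,-d,a
E
python3 - <<'E'
from h import *
np.set_printoptions(precision=4,suppress=True)
D=np.load("pics/top0.npy"); C=cam("top"); P=cloud(C,D); z=P[...,2]
def sub(b,lo,hi):
    x0,y0,x1,y1=b; p=P[y0:y1,x0:x1].reshape(-1,3); d=D[y0:y1,x0:x1].ravel()>0; return p[d&(p[:,2]>lo)&(p[:,2]<hi)]
t=sub((360,195,445,265),.03,.06); r=cv2.minAreaRect((t[:,:2]*1000).astype(np.float32)); print("tube",r,t[:,2].max(),t[t[:,2]>.046].mean(0))
c=t[t[:,2]>.047]; vx=cv2.fitLine(c[:,:2].astype(np.float32),1,0,.01,.01).ravel(); print("line",vx,np.degrees(np.arctan2(vx[1],vx[0])))
k=sub((55,148,200,255),.066,.08); print("case",cv2.minAreaRect((k[:,:2]*1000).astype(np.float32)),np.median(k,0),k.min(0),k.max(0))
part=sub((70,160,125,240),.056,.064); print("part",part.min(0),part.max(0),len(part))
o=readout.get_obs()
for tgt,yd in (([.494,-.28,.15],0),): print(toolmove(o,tgt,yd))
E
```

```text
tube ((495.1181945800781, -279.10467529296875), (100.434326171875, 42.583534240722656), 89.080810546875) 0.0555023064223128 [ 0.4955 -0.2793  0.0494]
line [ 0.0092  1.      0.4948 -0.2738] 89.471115
case ((560.2960205078125, 293.4132080078125), (164.63262939453125, 255.9381103515625), 2.858757495880127) [0.5584 0.2935 0.0706] [0.4758 0.1625 0.066 ] [0.6484 0.424  0.0789]
part [0.4815 0.3005 0.056 ] [0.6395 0.4117 0.064 ] 2017
(array([ 0.3231, -0.2076,  0.0809]), np.float64(-64.22707949161685), np.float64(-64.22707949161683))
```

```bash
python3 -m handwheel '[[0,0.322,-0.209,0.08,0,0,-1.107],[0,0.322,-0.209,0.08,0,0,-1.107],[0,0.322,-0.209,0.08,0,0,-1.107],[0,0.322,-0.209,0.08,0,0,-1.107],[0,0.322,-0.209,0.08,0,0,-1.107],[0,0.322,-0.209,0.08,0,0,-1.107],[0,0.322,-0.209,0.08,0,0,-1.107],[0,0.322,-0.209,0.08,0,0,-1.107],[0,0.322,-0.209,0.08,0,0,-1.107],[0,0.322,-0.209,0.08,0,0,-1.107]]' 20
python3 - <<'E'
from h import *
np.set_printoptions(precision=4,suppress=True)
o=readout.get_obs(); print(o["clock"],o["tcp_pos"],o["ee_rot"],o["q"])
p,D=grab_frame("wrist"); C=cam("wrist",o); cv2.imwrite("pics/w1.png",p[:,:,::-1]); P=cloud(C,D); P=P[D>0]
t=P[(P[:,2]>.03)&(P[:,2]<.06)&(abs(P[:,0]-.495)<.06)&(abs(P[:,1]+.28)<.09)]; print("n",len(t),t[:,2].max())
print(cv2.minAreaRect((t[:,:2]*1000).astype(np.float32)))
c=t[t[:,2]>.047]; print(c.mean(0),cv2.fitLine(c[:,:2].astype(np.float32),1,0,.01,.01).ravel()); print(np.median(P[(P[:,2]<.02),2]))
print(toolmove(o,[.495,-.279,.02],-.8))
E
```

```text
clock: 1.4
tcp_pos: [0.4917, -0.2816, 0.1515]
ee_rot: [0.0, 0.713, 0.701, -0.0]
force: [0.6, 0.7, 0.0]
width: 0.0855
finger_force: 0.0
1.4 [ 0.4917 -0.2816  0.1515] [ 0.0003  0.7132  0.7009 -0.0004] [ 0.6316  0.5086 -0.2916  1.825   0.1912  0.8351  0.2287]
n 6050 0.05270340713969246
((495.111083984375, -279.9383239746094), (100.32817840576172, 43.39966583251953), 89.21163177490234)
[ 0.495  -0.2773  0.0495] [ 0.0298  0.9996  0.4963 -0.2808]
4.4846381062280116e-05
(array([0.0027, 0.0033, 0.1315]), np.float64(-0.19530209234754636), np.float64(-0.9953020923475449))
```

View pics/w1.png

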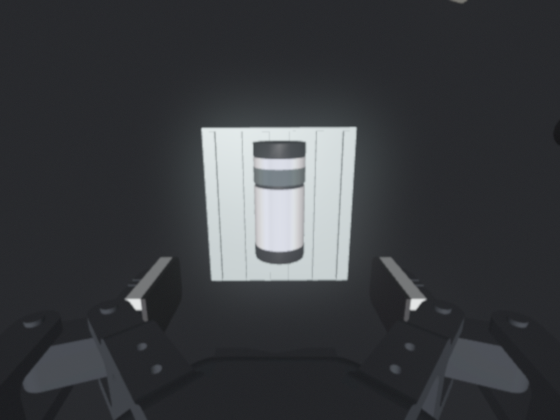

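The wrist view shows the tube at (280,200), lying straight along the ribs, which agrees with the top view to within 1 mm. Grasping it.

```bash
python3 -m handwheel '[[0,0.002,0.003,0.04,0,0,0],[0,0.002,0.003,0.09,0,0,0],[0,0.002,0.003,0.12,0,0,0],[0,0.002,0.003,0.137,0,0,0],[0,0.002,0.003,0.137,0,0,0],[1,0.002,0.003,0.137,0,0,0],[1,0.002,0.003,0.137,0,0,0],[1,0.002,0.003,0.137,0,0,0],[1,0.002,0.003,0.137,0,0,0],[1,0.002,0.003,0.137,0,0,0]]' 50
```

```text
clock: 2.7
tcp_pos: [0.4953, -0.278, 0.0156]
ee_rot: [0.0, 0.712, 0.702, -0.0]
force: [-2.8, 0.5, 9.9]
width: 0.0424
finger_force: 49.3
```

```bash
python3 -m handwheel '[[1,0,0,-0.03,0,0,0],[1,0,0,-0.08,0,0,0],[1,0.05,0.01,-0.12,0,0,0],[1,0.11,0.02,-0.16,0,0,0],[1,0.17,0.03,-0.18,0,0,0],[1,0.23,0.04,-0.18,0,0,-0.02],[1,0.29,0.055,-0.18,0,0,-0.04],[1,0.35,0.06,-0.18,0,0,-0.068],[1,0.40,0.06,-0.18,0,0,-0.068],[1,0.40,0.06,-0.18,0,0,-0.068]]'
python3 - <<'E'
from h import *
np.set_printoptions(precision=4,suppress=True)
o=readout.get_obs(); print(o["tcp_pos"],o["force"],o["width"])
p,D=grab_frame("wrist"); C=cam("wrist",o); cv2.imwrite("pics/w2.png",p[:,:,::-1]); np.save("pics/w2.npy",D); np.save("pics/w2T.npy",C[3])
E
```

```text
clock: 3.95
tcp_pos: [0.5603, 0.1281, 0.1949]
ee_rot: [-0.001, 0.685, 0.729, 0.001]
force: [-0.5, -1.5, -2.4]
width: 0.0423
finger_force: 52.4
[0.5603 0.1281 0.1949] [-0.5451 -1.5135 -2.4145] 0.04225134245880912
```

View pics/w2.png

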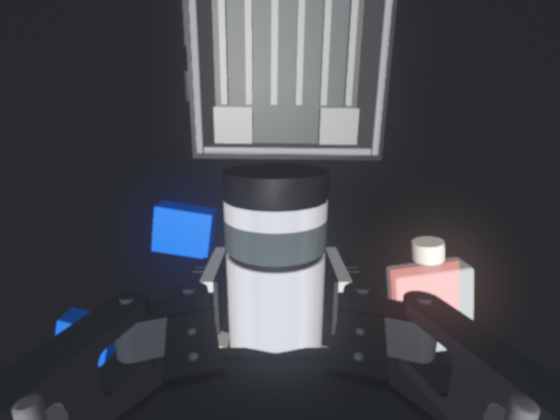

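Wrist view: the tube is held at (277,260). The case's end wall rim is at row ~152, ribs run at columns ~222…352, and the corner pads are at (233,125) and (339,126). Measuring the groove line.

Run:
```python
from h import *
np.set_printoptions(precision=2,suppress=True,linewidth=150)
im=cv2.imread("pics/w2.png"); D=np.load("pics/w2.npy"); C=list(cam("wrist")); C[3]=np.load("pics/w2T.npy"); P=cloud(C,D)
g=cv2.GaussianBlur(cv2.cvtColor(im,6),(3,3),0).astype(float)
# ribs: depth based & brightness
rows=range(15,98,4); pts={}
for v in rows:
    r=g[v,205:372]; th=(np.percentile(r,30)+r.max())/2
    b=(r>th).astype(int); e=np.diff(np.r_[0,b,0]); s=np.where(e==1)[0]; f=np.where(e==-1)[0]
    cs=[205+(a+c-1)/2 for a,c in zip(s,f) if 3<=c-a<=12]
    w=plane(C,[(c,v) for c in cs],.016)*1000 if cs else []
    if v%12==3: print(v,np.array(cs),[np.round(x[:2],1) for x in w])
    for x in w: pts.setdefault('all',[]).append(x[:2])
A=np.array(pts['all'])
# direction fit: joint slope, offsets mod 24
best=min(((np.abs(np.exp(2j*np.pi*((A[:,0]*np.cos(t)+A[:,1]*np.sin(t))/24)).mean())*-1),t) for t in np.radians(np.arange(-2,8,.05)))
t=best[1]; ph=np.angle(np.exp(2j*np.pi*((A[:,0]*np.cos(t)+A[:,1]*np.sin(t))/24)).mean())/2/np.pi*24
print("angle",np.degrees(t),"conc",best[0],"rib offsets mod24",ph%24, "groove =",[ph%24+12+24*k for k in range(20,25)])
# end wall rim: rows around 152 at columns
for u in (220,250,280,310,340):
    col=g[135:165,u]; b=np.where(col>(col.min()+col.max())/2)[0]+135; print(u,b.min(),b.max(),plane(C,[(u,b.min()),(u,b.max())],.072)[:,:2].ravel()*1000)
for v in (60,100,140):
    for lo,hi in ((188,206),(368,400)):
        r=g[v,lo:hi]; b=np.where(r>(r.min()+r.max())/2)[0]+lo; print(v,b.min(),b.max(),plane(C,[(b.min(),v),(b.max(),v)],.072)[:,:2].ravel()*1000)
z=P[...,2]; print("rim z",np.median(z[151:154,230:330]),"pad z",np.median(z[115:135,222:245]),"floor",np.median(z[115:135,265:310]),"rib",np.median(z[60:90,273:276]))
```

```text
15 [221.  247.  274.  301.  327.5 354. ] [array([501.1, 285.8]), array([524.6, 287.3]), array([549. , 288.8]), array([573.4, 290.4]), array([597.4, 291.9]), array([621.3, 293.4])]
27 [221.  248.  274.  300.5 327.  353. ] [array([501.3, 276. ]), array([525.9, 277.6]), array([549.6, 279.1]), array([573.8, 280.6]), array([597.9, 282.2]), array([621.6, 283.7])]
39 [222.  248.  274.  300.5 326.5 352.5] [array([502.4, 266.1]), array([526.3, 267.7]), array([550.2, 269.2]), array([574.6, 270.7]), array([598.5, 272.3]), array([622.4, 273.8])]
51 [222.  248.  274.  300.  325.5 351.5] [array([502.6, 256. ]), array([526.7, 257.6]), array([550.9, 259.1]), array([575. , 260.6]), array([598.7, 262.2]), array([622.8, 263.7])]
63 [222.  248.  274.  299.5 325.5 351. ] [array([502.8, 245.7]), array([527.1, 247.3]), array([551.5, 248.8]), array([575.4, 250.4]), array([599.7, 251.9]), array([623.6, 253.4])]
75 [223.  248.  274.  299.5 324.5 350. ] [array([503.9, 235.3]), array([527.6, 236.8]), array([552.2, 238.4]), array([576.3, 239.9]), array([599.9, 241.4]), array([624., 243.])]
87 [223.  248.  274.  
[... 267 characters left out ...]
03.818062679981), np.float64(527.818062679981), np.float64(551.818062679981), np.float64(575.818062679981), np.float64(599.818062679981)]
220 135 153 [511.55 182.1  511.81 167.5 ]
250 135 154 [536.08 183.66 536.75 168.26]
280 135 154 [560.62 185.22 561.66 169.85]
310 135 154 [585.16 186.78 586.58 171.44]
340 135 155 [609.71 188.34 611.59 172.2 ]
60 191 198 [488.12 237.23 493.52 237.58]
60 379 387 [633.24 246.47 639.42 246.87]
100 193 200 [489.56 207.94 495.13 208.3 ]
100 376 383 [635.19 217.21 640.77 217.57]
140 195 202 [491.09 176.78 496.84 177.14]
140 372 379 [636.45 186.03 642.2  186.4 ]
rim z 0.0719439705652152 pad z 0.02008312404428786 floor 0.008028435245830134 rib 0.016035210449333676
```

```bash
python3 -c "
from h import *; print(toolmove(readout.get_obs(),[.5631,.2543,.11],3.05))"
python3 -m handwheel '[[1,0.05,0.005,0,0,0,0.009],[1,0.1,0.009,0.01,0,0,0.009],[1,0.126,0.0107,0.03,0,0,0.009],[1,0.126,0.0107,0.06,0,0,0.009],[1,0.126,0.0107,0.085,0,0,0.009],[1,0.126,0.0107,0.085,0,0,0.009],[1,0.126,0.0107,0.085,0,0,0.009]]'
python3 - <<'E'
from h import *
np.set_printoptions(precision=4,suppress=True)
o=readout.get_obs(); print(o["tcp_pos"],o["ee_rot"],o["force"]); t=np.radians(3.05)
x,y,_=o["tcp_pos"]; print("s,t",x*np.cos(t)+y*np.sin(t),-x*np.sin(t)+y*np.cos(t))
print(toolmove(o,[.5631,.2543,.0236],3.05))
C=cam("top"); p,D=grab_frame("top"); cv2.imwrite("pics/t2.png",p[:,:,::-1])
cv2.imwrite("pics/t2c.png",cv2.resize(p[140:260,50:210,::-1],None,fx=4,fy=4))
E
```

```text
(array([0.12966831, 0.01019887, 0.08468525]), np.float64(0.3240117448733031), np.float64(3.374011744873303))
clock: 4.88
tcp_pos: [0.5659, 0.247, 0.1104]
ee_rot: [0.0, 0.692, 0.722, 0.0]
force: [-1.1, -0.4, -1.6]
width: 0.0428
finger_force: 52.4
[0.5659 0.247  0.1104] [0.0004 0.6915 0.7224 0.0005] [-1.0668 -0.364  -1.6232]
s,t 0.5782422942632909 0.21657424143106013
(array([ 0.0074, -0.0026,  0.0868]), np.float64(-0.5509560668219251), np.float64(2.4990439331780765))
```

```bash
python3 -m handwheel '[[1,0.0074,-0.0026,0.0,0,0,-0.0096],[1,0.0074,-0.0026,0.02,0,0,-0.0096],[1,0.0074,-0.0026,0.045,0,0,-0.0096],[1,0.0074,-0.0026,0.065,0,0,-0.0096],[1,0.0074,-0.0026,0.075,0,0,-0.0096],[1,0.0074,-0.0026,0.075,0,0,-0.0096],[1,0.0074,-0.0026,0.075,0,0,-0.0096]]'
python3 - <<'E'
from h import *
np.set_printoptions(precision=4,suppress=True)
o=readout.get_obs(); print(o["tcp_pos"],o["force"]); t=np.radians(3.05)
x,y,_=o["tcp_pos"]; print("s,t",x*np.cos(t)+y*np.sin(t),-x*np.sin(t)+y*np.cos(t))
print(toolmove(o,[.5631,.2543,.0236],3.05))
E
```

```text
clock: 5.8
tcp_pos: [0.5627, 0.2555, 0.0352]
ee_rot: [0.0, 0.688, 0.726, 0.001]
force: [0.2, -0.3, -3.0]
width: 0.0422
finger_force: 52.4
[0.5627 0.2555 0.0352] [ 0.232  -0.341  -2.9979]
s,t 0.5754654592104019 0.225204711441889
(array([-0.0012,  0.0004,  0.0116]), np.float64(0.08157664989630575), np.float64(3.131576649896299))
```

```bash
python3 -m handwheel '[[1,0,0.0003,0.006,0,0,0],[1,0,0.0003,0.0105,0,0,0],[1,0,0.0003,0.0105,0,0,0],[1,0.002,0.0003,0.0105,0,0,0],[1,0.004,0.0003,0.0105,0,0,0],[1,0.006,0.0003,0.0105,0,0,0],[1,0.006,0.0003,0.0105,0,0,0]]'
```

```text
clock: 6.68
tcp_pos: [0.5621, 0.2615, 0.0239]
ee_rot: [-0.0, 0.687, 0.726, 0.0]
force: [0.3, 0.5, -1.8]
width: 0.0422
finger_force: 52.4
```

```bash
python3 -m handwheel '[[1,0.001,0,0,0,0,0],[1,0.002,0,0,0,0,0],[1,0.002,0,0,0,0,0]]'
```

```text
clock: 7.05
tcp_pos: [0.5621, 0.2628, 0.0238]
ee_rot: [0.0, 0.688, 0.726, -0.0]
force: [0.7, -0.6, -2.1]
width: 0.0427
finger_force: 52.4
```

```bash
python3 -m handwheel '[[1,0.001,0,0,0,0,0],[1,0.0015,0,0,0,0,0],[1,0.0015,0,0,0,0,0]]'
```

```text
clock: 7.42
tcp_pos: [0.562, 0.2628, 0.0237]
ee_rot: [0.001, 0.688, 0.726, -0.001]
force: [-0.4, -5.6, 0.2]
width: 0.0422
finger_force: 52.6
```

```bash
python3 -m handwheel '[[1,0.001,0,0,0,0,0],[1,0.0015,0,0,0,0,0],[1,0.0015,0,0,0,0,0]]'
```

```text
clock: 7.8
tcp_pos: [0.5619, 0.2629, 0.0237]
ee_rot: [0.001, 0.688, 0.725, -0.002]
force: [-0.8, -9.5, 1.1]
width: 0.0424
finger_force: 52.9
```

Up against the partition. Easing the push, then lowering onto the ribs.

```bash
python3 -m handwheel '[[1,-0.0015,0,0,0,0,0],[1,-0.0015,0,0.0006,0,0,0],[1,-0.0015,0,0.0012,0,0,0],[1,-0.0015,0,0.0012,0,0,0]]'
```

```text
clock: 8.3
tcp_pos: [0.5621, 0.2629, 0.023]
ee_rot: [0.001, 0.688, 0.726, -0.001]
force: [-1.1, -6.2, 5.5]
width: 0.0423
finger_force: 53.3
```

```bash
python3 -m handwheel '[[1,0,0,0.0006,0,0,0],[1,0,0,0.001,0,0,0],[1,0,0,0.001,0,0,0]]'
```

```text
clock: 8.68
tcp_pos: [0.5622, 0.2629, 0.0228]
ee_rot: [0.001, 0.688, 0.726, -0.001]
force: [-3.0, -7.9, 14.6]
width: 0.0423
finger_force: 54.1
```

```bash
python3 -m handwheel '[[0.3,0,0,0,0,0,0],[0.2,0,0,0,0,0,0],[0.2,0,0,0,0,0,0],[0.2,0,0,-0.01,0,0,0],[0,0,0,-0.04,0,0,0],[0,0,0,-0.09,0,0,0],[0,-0.06,0,-0.15,0,0,0],[0,-0.12,0,-0.18,0,0,0],[0,-0.14,0,-0.18,0,0,0],[0,-0.14,0,-0.18,0,0,0]]'
python3 - <<'E'
from h import *
np.set_printoptions(precision=4,suppress=True)
o=readout.get_obs(); print(o["tcp_pos"],o["ee_rot"])
p,D=grab_frame("wrist"); C=cam("wrist",o); cv2.imwrite("pics/w3.png",p[:,:,::-1]); P=cloud(C,D)[D>0]
t=np.radians(3.05); s=P[:,0]*np.cos(t)+P[:,1]*np.sin(t)-.5758; y=-P[:,0]*np.sin(t)+P[:,1]*np.cos(t)-.2632
m=(abs(s)<.03)&(y<.012)&(y>-.12)&(P[:,2]>.035)&(P[:,2]<.07); print("tube case x",s[m].min(),s[m].max(),"y",np.percentile(y[m],[.5,99.5]),"z",P[m,2].max())
print(cv2.minAreaRect((np.c_[s,y][m]*1000).astype(np.float32)))
print(toolmove(o,[.480,-.0715,.1],163))
E
```

```text
clock: 9.93
tcp_pos: [0.5707, 0.1205, 0.2035]
ee_rot: [0.002, 0.69, 0.724, 0.0]
force: [0.4, 0.9, -0.6]
width: 0.0852
finger_force: 0.0
[0.5707 0.1205 0.2035] [0.0016 0.6898 0.724  0.0004]
tube case x -0.029785791785644 0.02988275059163792 y [-0.1175 -0.0102] z 0.06993496088570761
((-2.102558135986328, -62.77107238769531), (59.62064743041992, 111.88013458251953), 2.2518560886383057)
(array([-0.1872, -0.1002,  0.1036]), np.float64(19.77875534706851), np.float64(2.778755347068515))
```

View pics/w3.png

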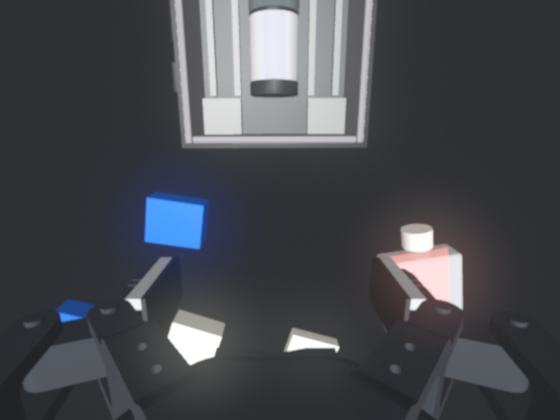

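Wrist view: the tube lies in the middle groove at (274,50) with even rib spacing on both sides, and the gap in front of it is clear. Next is the block.

```bash
python3 -m handwheel '[[0,-0.045,-0.024,0.02,0,0,0.1],[0,-0.09,-0.048,0.04,0,0,0.2],[0,-0.135,-0.072,0.06,0,0,0.3],[0,-0.181,-0.0968,0.08,0,0,0.345],[0,-0.181,-0.0968,0.1,0,0,0.345],[0,-0.181,-0.0968,0.1,0,0,0.345],[0,-0.181,-0.0968,0.1,0,0,0.345],[0,-0.181,-0.0968,0.1,0,0,0.345]]' 30
python3 - <<'E'
from h import *
np.set_printoptions(precision=4,suppress=True)
o=readout.get_obs(); print(o["tcp_pos"],o["ee_rot"],o["q"])
p,D=grab_frame("wrist"); C=cam("wrist",o); cv2.imwrite("pics/w4.png",p[:,:,::-1]); P=cloud(C,D)
m=(D>0)&(P[...,2]>.02)&(P[...,2]<.034)&(np.hypot(P[...,0]-.48,P[...,1]+.073)<.05); print(m.sum(),cv2.minAreaRect((P[m][:,:2]*1000).astype(np.float32)))
print(toolmove(o,[.4828,-.065,.003],163))
E
```

```text
clock: 10.98
tcp_pos: [0.4836, -0.0602, 0.1023]
ee_rot: [0.0, 0.801, 0.598, 0.001]
force: [0.3, 0.7, -0.2]
width: 0.0856
finger_force: 0.0
[ 0.4836 -0.0602  0.1023] [0.0003 0.8015 0.5981 0.0006] [ 0.1975  0.4787 -0.2405  2.075   0.1931  0.6071 -0.4646]
5413 ((481.19915771484375, -73.83112335205078), (50.0291748046875, 60.216697692871094), 73.19173431396484)
(array([-0.0049,  0.0005,  0.0993]), np.float64(0.461218304014551), np.float64(-16.53878169598546))
```

```bash
python3 -m handwheel '[[0,-0.0055,0.001,0.04,0,0,0.005],[0,-0.0055,0.001,0.08,0,0,0.005],[0,-0.0055,0.001,0.099,0,0,0.005],[0,-0.0055,0.001,0.099,0,0,0.005],[1,-0.0055,0.001,0.099,0,0,0.005],[1,-0.0055,0.001,0.099,0,0,0.005],[1,-0.0055,0.001,0.099,0,0,0.005],[1,-0.0055,0.001,0.099,0,0,0.005]]' 30
```

```text
clock: 12.02
tcp_pos: [0.483, -0.0667, 0.0038]
ee_rot: [0.001, 0.803, 0.595, 0.001]
force: [-0.9, 0.8, 6.5]
width: 0.0594
finger_force: 32.8
```

```bash
python3 -m handwheel '[[1,0,0,-0.04,0,0,0],[1,0,0,-0.09,0,0,0.15],[1,-0.01,0.03,-0.12,0,0,0.33],[1,-0.02,0.06,-0.15,0,0,0.51],[1,-0.04,0.1,-0.15,0,0,0.69],[1,-0.06,0.15,-0.15,0,0,0.87],[1,-0.079,0.198,-0.15,0,0,1.05],[1,-0.079,0.198,-0.15,0,0,1.23],[1,-0.079,0.198,-0.15,0,0,1.41],[1,-0.079,0.198,-0.15,0,0,1.57]]'
python3 -m handwheel '[[1,0,0,0,0,0,0],[1,0,0,0,0,0,0]]'; python3 -c "
from h import *; print(readout.get_obs()['q'])"
```

```text
clock: 13.28
tcp_pos: [0.6486, -0.1999, 0.1532]
ee_rot: [-0.0, 0.989, -0.15, 0.0]
force: [-0.1, -1.0, 0.1]
width: 0.0593
finger_force: 32.9
clock: 13.52
tcp_pos: [0.6486, -0.1999, 0.153]
ee_rot: [-0.0, 0.989, -0.145, 0.0]
force: [-0.6, -0.2, -0.6]
width: 0.0595
finger_force: 32.9
[ 0.11287411  0.65795471  0.20461705  1.52901831 -0.15149178  0.96981808
 -1.5000397 ]
```

```bash
python3 -m handwheel '[[1,0,0,0,0,0.17,0],[1,0,0,0,0,0.34,0],[1,0,0,0,0,0.51,0],[1,0,0,0,0,0.68,0],[1,0,0,0,0,0.85,0],[1,0,0,0,0,1.02,0],[1,0,0,0,0,1.19,0],[1,0,0,0,0,1.3,0],[1,0,0,0,0,1.3,0],[1,0,0,0,0,1.3,0]]'
python3 - <<'E'
from h import *
np.set_printoptions(precision=4,suppress=True)
o=readout.get_obs(); q=o["ee_rot"]; M=R.from_quat([q[1],q[2],q[3],q[0]]).as_matrix(); print(M,o["q"])
print("tilt",np.degrees(np.arccos(-M[2,2])))
p,D=grab_frame("side"); cv2.imwrite("pics/s5.png",cv2.resize(p[160:400,150:470,::-1],None,fx=2,fy=2))
E
```

```text
clock: 14.78
tcp_pos: [0.6932, -0.2193, 0.2929]
ee_rot: [0.044, 0.923, -0.131, 0.359]
force: [-0.1, 0.5, -0.9]
width: 0.0597
finger_force: 32.9
[[ 0.7082 -0.2724  0.6513]
 [-0.2098 -0.9621 -0.1742]
 [ 0.6741 -0.0133 -0.7385]] [-0.084   0.3594  0.4336  1.9833 -1.0858  0.1722 -0.5647]
tilt 42.39383411328801
```

View pics/s5.png

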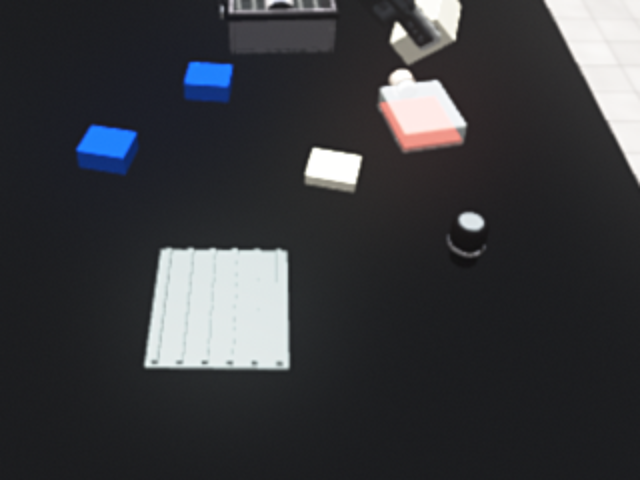

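The view shows the arm at its tilt limit: the block is up at (425,35), and the joints report q5 and q6 on their stops. Outward tilt ends at 42°. I'll untilt, yaw half a turn, and tilt inward instead, where q6 has room.

```bash
cat >> h.py <<'E'
def rel(o,target,M2):
    q=o["ee_rot"]; M=R.from_quat([q[1],q[2],q[3],q[0]]).as_matrix()
    return M.T@(np.array(target)-o["tcp_pos"]), R.from_matrix(M.T@M2).as_rotvec()
def down(xdir):
    a=np.radians(xdir); x=np.array([np.cos(a),np.sin(a),0]); z=np.array([0,0,-1.]); return np.c_[x,np.cross(z,x),z]
E
python3 -c "
from h import *
print(rel(readout.get_obs(),[.6,-.18,.25],down(-17)))"
```

```text
(array([-0.1055562 , -0.01222594, -0.03498973]), array([-0.02019564, -0.74392171,  0.01446636]))
```

```bash
python3 -m handwheel '[[1,-0.02,-0.002,-0.007,0,-0.18,0],[1,-0.04,-0.004,-0.014,0,-0.36,0],[1,-0.06,-0.008,-0.02,0,-0.54,0],[1,-0.08,-0.01,-0.03,-0.01,-0.72,0.01],[1,-0.1055,-0.012,-0.035,-0.02,-0.744,0.014],[1,-0.1055,-0.012,-0.035,-0.02,-0.744,0.014],[1,-0.1055,-0.012,-0.035,-0.02,-0.744,0.014],[1,-0.1055,-0.012,-0.035,-0.02,-0.744,0.014]]'
python3 - <<'E'
from h import *
np.set_printoptions(precision=4,suppress=True)
o=readout.get_obs(); print(o['q']); print(rel(o,[.53,-.165,.22],down(73)))
E
```

```text
clock: 15.82
tcp_pos: [0.5987, -0.1801, 0.2477]
ee_rot: [-0.0, 0.989, -0.147, -0.002]
force: [-0.4, 0.2, 0.3]
width: 0.0591
finger_force: 32.9
[-0.2991  0.6522  0.938   1.5695 -0.55    1.2083 -1.1241]
(array([-0.07  ,  0.0056,  0.0279]), array([-0.0031,  0.0029, -1.57  ]))
```

```bash
python3 -m handwheel '[[1,-0.01,0,0,0,0,-0.18],[1,-0.02,0.001,0.005,0,0,-0.36],[1,-0.03,0.002,0.01,0,0,-0.54],[1,-0.04,0.003,0.015,0,0,-0.72],[1,-0.05,0.004,0.02,0,0,-0.9],[1,-0.07,0.0056,0.028,0,0,-1.08],[1,-0.07,0.0056,0.028,0,0,-1.26],[1,-0.07,0.0056,0.028,0,0,-1.44],[1,-0.07,0.0056,0.028,0,0,-1.57]]'
python3 -m handwheel '[[1,0,0,0,0,0,-0.18],[1,0,0,0,0,0,-0.36],[1,0,0,0,0,0,-0.54],[1,0,0,0,0,0,-0.72],[1,0,0,0,0,0,-0.9],[1,0,0,0,0,0,-1.08],[1,0,0,0,0,0,-1.26],[1,0,0,0,0,0,-1.44],[1,0,0,0,0,0,-1.57],[1,0,0,0,0,0,-1.57]]'
python3 - <<'E'
from h import *
np.set_printoptions(precision=4,suppress=True)
o=readout.get_obs(); print(o['q']); print(rel(o,[.50,-.158,.2],down(162.5)))
E
```

```text
clock: 16.95
tcp_pos: [0.5298, -0.1649, 0.2201]
ee_rot: [-0.002, 0.802, 0.597, -0.001]
force: [0.1, -0.2, -0.4]
width: 0.0593
finger_force: 32.9
clock: 18.2
tcp_pos: [0.5297, -0.1651, 0.22]
ee_rot: [-0.002, 0.149, 0.989, 0.0]
force: [-0.1, 0.6, 0.5]
width: 0.0595
finger_force: 32.9
[ 0.1667  0.4109  0.074   1.7735 -0.0363  0.9629  1.5273]
(array([ 0.0304, -0.002 ,  0.0201]), array([-0.    , -0.0044,  0.0065]))
```

```bash
python3 -m handwheel '[[1,0,0,0,0,0.17,0],[1,0,0,0,0,0.34,0],[1,0,0,0,0,0.51,0],[1,0,0,0,0,0.68,0],[1,0,0,0,0,0.85,0],[1,0,0,0,0,1.02,0],[1,0,0,0,0,1.19,0],[1,0,0,0,0,1.3,0],[1,0,0,0,0,1.3,0],[1,0,0,0,0,1.3,0]]'
python3 - <<'E'
from h import *
np.set_printoptions(precision=4,suppress=True)
o=readout.get_obs(); q=o["ee_rot"]; M=R.from_quat([q[1],q[2],q[3],q[0]]).as_matrix(); print(M,o["q"])
print("tilt",np.degrees(np.arccos(-M[2,2])))
E
```

```text
clock: 19.45
tcp_pos: [0.547, -0.1477, 0.2361]
ee_rot: [-0.388, 0.078, 0.918, 0.027]
force: [1.0, -0.3, -3.8]
width: 0.0597
finger_force: 33.0
[[-0.6864  0.163  -0.7087]
 [ 0.1216  0.9866  0.1091]
 [ 0.717  -0.0113 -0.697 ]] [ 0.1224  0.9033  0.1211  1.0537 -0.0373  1.9871  1.6393]
tilt 45.81187480359076
```

Run:
```python
from h import *
np.set_printoptions(precision=4,suppress=True)
print(rel(readout.get_obs(),[.46,-.145,.10],down(162.5)@R.from_rotvec([0,1.22,0]).as_matrix()))
```

```text
(array([-0.0376, -0.0099,  0.1568]), array([-0.127 ,  0.4206,  0.0663]))
```

```bash
python3 -m handwheel '[[1,-0.01,-0.002,0.04,-0.02,0.05,0.01],[1,-0.02,-0.005,0.08,-0.05,0.1,0.03],[1,-0.03,-0.01,0.12,-0.1,0.2,0.05],[1,-0.0376,-0.01,0.157,-0.127,0.3,0.066],[1,-0.0376,-0.01,0.157,-0.127,0.42,0.066],[1,-0.0376,-0.01,0.157,-0.127,0.42,0.066],[1,-0.0376,-0.01,0.157,-0.127,0.42,0.066],[1,-0.0376,-0.01,0.157,-0.127,0.42,0.066]]'
python3 - <<'E'
from h import *
np.set_printoptions(precision=4,suppress=True)
o=readout.get_obs(); q=o["ee_rot"]; M=R.from_quat([q[1],q[2],q[3],q[0]]).as_matrix(); print(M,o["q"])
print("tilt",np.degrees(np.arccos(-M[2,2])))
E
```

```text
clock: 20.45
tcp_pos: [0.4455, -0.156, 0.0979]
ee_rot: [-0.567, 0.139, 0.808, 0.083]
force: [-0.5, -0.5, -0.2]
width: 0.0593
finger_force: 33.0
[[-0.3187  0.3185 -0.8928]
 [ 0.1297  0.9477  0.2917]
 [ 0.9389 -0.0229 -0.3433]] [ 0.2276  1.1612  0.0944  1.2179 -0.0842  1.9878  1.5764]
tilt 69.921549926362
```

```bash
python3 -m handwheel '[[1,-0.015,0,0.006,0,0.03,0],[1,-0.03,0.001,0.012,0,0.06,0],[1,-0.0516,0.0013,0.0189,0,0.1,0],[1,-0.0516,0.0013,0.0189,0,0.1,0],[1,-0.0516,0.0013,0.0189,0,0.1,0]]'
python3 - <<'E'
from h import *
np.set_printoptions(precision=4,suppress=True)
o=readout.get_obs(); q=o["ee_rot"]; M=R.from_quat([q[1],q[2],q[3],q[0]]).as_matrix(); print(M,o["q"])
print("tilt",np.degrees(np.arccos(-M[2,2])))
p,D=grab_frame("side"); cv2.imwrite("pics/s6.png",cv2.resize(p[180:380,150:350,::-1],None,fx=3,fy=3))
E
```

```text
clock: 21.08
tcp_pos: [0.434, -0.1524, 0.0377]
ee_rot: [-0.604, 0.135, 0.781, 0.09]
force: [0.3, -0.7, 0.3]
width: 0.0594
finger_force: 33.0
[[-0.2351  0.3185 -0.9183]
 [ 0.1019  0.9476  0.3026]
 [ 0.9666 -0.0225 -0.2552]] [ 0.2355  1.2841  0.0804  1.1863 -0.0849  1.988   1.5725]
tilt 75.21310010222827
```

View pics/s6.png

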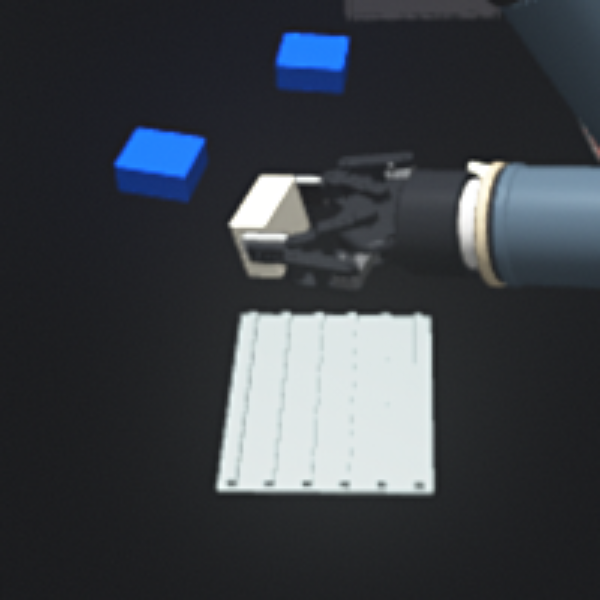

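The block at (270,225) is nearly upright in the fingers, with the bench and mat clear around it. Lowering until its edge touches.

```bash
python3 -m handwheel '[[1,-0.002,0,0.0005,0,0,0],[1,-0.004,0,0.001,0,0,0],[1,-0.004,0,0.001,0,0,0]]' 20
```

```text
clock: 21.5
tcp_pos: [0.434, -0.1525, 0.0337]
ee_rot: [-0.603, 0.135, 0.781, 0.09]
force: [-0.1, 0.3, 0.5]
width: 0.0594
finger_force: 33.0
```

```bash
python3 -m handwheel '[[1,-0.001,0,0.0002,0,0,0],[1,-0.002,0,0.0005,0,0,0],[1,-0.002,0,0.0005,0,0,0]]' 20
```

```text
clock: 21.88
tcp_pos: [0.434, -0.1526, 0.0327]
ee_rot: [-0.604, 0.135, 0.78, 0.09]
force: [2.8, -1.6, 7.7]
width: 0.0595
finger_force: 33.5
```

```bash
python3 -m handwheel '[[0.2,0.001,0,0,0,0,0],[0,0.001,0,0,0,0,0],[0,0.001,0,0,0,0,0],[0,0.001,0,0,0,0,0],[0,0.001,0,-0.03,0,0,0],[0,0.001,0,-0.07,0,0,0],[0,0.03,0,-0.1,0,0,0],[0,0.08,0,-0.12,0,0,0],[0,0.1,0,-0.12,0,0,0],[0,0.1,0,-0.12,0,0,0]]' 20
python3 - <<'E'
from h import *
np.set_printoptions(precision=4,suppress=True)
for n in ("top","side"):
    C=cam(n); p,D=grab_frame(n); P=cloud(C,D); cv2.imwrite(f"pics/{n}7.png",p[:,:,::-1])
    m=(D>0)&(P[...,2]>.015)&(P[...,2]<.07)&(np.hypot(P[...,0]-.44,P[...,1]+.155)<.07)&(p.min(2)>120)
    q=P[m]; print(n,len(q),np.percentile(q[:,2],[2,50,98]))
    t=q[q[:,2]>.045]; 
    if len(t)>10: print(len(t),t.mean(0),cv2.minAreaRect((t[:,:2]*1000).astype(np.float32)))
print(readout.get_obs()["q"])
E
```

```text
clock: 23.12
tcp_pos: [0.534, -0.1749, 0.1696]
ee_rot: [-0.429, 0.177, 0.883, 0.072]
force: [0.1, 0.4, 0.6]
width: 0.0853
finger_force: 0.0Traceback (most recent call last):
  File "<stdin>", line 6, in <module>
    return _quantile_unchecked(
        a, q, axis, out, overwrite_input, method, keepdims, weights)
    return _ureduce(a,
                    func=_quantile_ureduce_func,
    ...<5 lines>...
                    overwrite_input=overwrite_input,
                    method=method)
    r = func(a, **kwargs)
    result = _quantile(arr,
                       quantiles=q,
    ...<2 lines>...
                       out=out,
                       weights=wgt)
    slices_having_nans = np.isnan(arr[-1, ...])
                                  ~~~^^^^^^^^^
IndexError: index -1 is out of bounds for axis 0 with size 0
```

Run:
```python
from h import *
np.set_printoptions(precision=4,suppress=True)
o=readout.get_obs()
for n in ("side","wrist"):
    C=cam(n,o); p,D=grab_frame(n); P=cloud(C,D); cv2.imwrite(f"pics/{n}7.png",p[:,:,::-1])
    m=(D>0)&(P[...,2]>.004)&(P[...,2]<.07)&(np.hypot(P[...,0]-.44,P[...,1]+.155)<.09)&(p.min(2)>90)
    q=P[m]; print(n,len(q))
    if len(q)>20:
        print(np.percentile(q[:,2],[2,50,98])); t=q[q[:,2]>.045]
        if len(t)>10: print(len(t),t.mean(0),cv2.minAreaRect((t[:,:2]*1000).astype(np.float32)))
a=cv2.imread("pics/side7.png")[180:380,150:350]; b=cv2.imread("pics/wrist7.png")
cv2.imwrite("pics/m7.png",np.hstack([cv2.resize(a,(400,400)),cv2.resize(b,(400,300))[:,:] if 0 else cv2.copyMakeBorder(cv2.resize(b,(400,300)),0,100,0,0,0)]))
```

```text
side 596
[0.0051 0.0387 0.0508]
256 [ 0.4533 -0.1622  0.0487] ((453.2467041015625, -159.42283630371094), (64.02104187011719, 29.314992904663086), 72.72088623046875)
wrist 3016
[0.0055 0.0471 0.0498]
1589 [ 0.4506 -0.1594  0.0486] ((449.5572814941406, -158.91175842285156), (59.6881217956543, 28.932981491088867), 72.15055084228516)
```

View pics/m7.png

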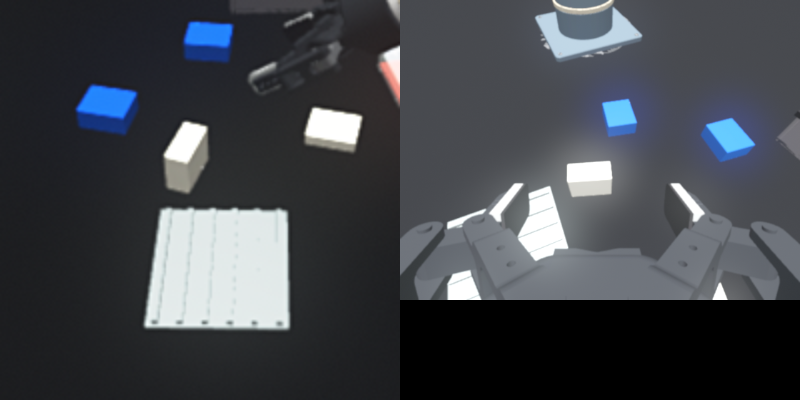

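The side and wrist crops show the thick block standing on its long edge: (187,157) on the left, (590,178) on the right, top at 50 mm, footprint 60×29. Regrasping it from above.

Run:
```python
from h import *
np.set_printoptions(precision=4,suppress=True)
print(rel(readout.get_obs(),[.4505,-.159,.16],down(162.4)))
```

```text
(array([ 0.042 , -0.0164,  0.0802]), array([ 0.0052, -0.8772, -0.0833]))
```

```bash
python3 -m handwheel '[[0,0,-0.003,0,0,-0.17,-0.02],[0,0.01,-0.006,0.02,0,-0.35,-0.04],[0,0.02,-0.01,0.04,0,-0.53,-0.06],[0,0.03,-0.014,0.06,0,-0.71,-0.07],[0,0.042,-0.0164,0.08,0.005,-0.877,-0.083],[0,0.042,-0.0164,0.08,0.005,-0.877,-0.083],[0,0.042,-0.0164,0.08,0.005,-0.877,-0.083],[0,0.042,-0.0164,0.08,0.005,-0.877,-0.083]]'
python3 - <<'E'
from h import *
np.set_printoptions(precision=4,suppress=True)
o=readout.get_obs(); print(o["q"]); C=cam("wrist",o); p,D=grab_frame("wrist"); P=cloud(C,D); 
m=(D>0)&(P[...,2]>.04)&(P[...,2]<.06)&(np.hypot(P[...,0]-.45,P[...,1]+.16)<.05)
q=P[m]; print(len(q)); 
if len(q)>50: print(cv2.minAreaRect((q[:,:2]*1000).astype(np.float32)))
print(rel(o,[.4505,-.159,.022],down(162.4)))
E
```

```text
clock: 24.28
tcp_pos: [0.4533, -0.1581, 0.1611]
ee_rot: [0.002, 0.152, 0.988, 0.003]
force: [0.7, -0.3, 0.4]
width: 0.0852
finger_force: 0.0
[ 0.0126  0.3928  0.3175  2.0414 -0.1889  0.7314  1.7142]
2468
((451.39569091796875, -159.1138916015625), (59.93888854980469, 28.526830673217773), 71.70736694335938)
(array([ 0.0028, -0.0025,  0.1391]), array([0.0059, 0.0027, 0.0022]))
```

```bash
python3 -m handwheel '[[0,0.0023,-0.0022,0.03,0.006,0.003,0.009],[0,0.0023,-0.0022,0.07,0.006,0.003,0.009],[0,0.0023,-0.0022,0.11,0.006,0.003,0.009],[0,0.0023,-0.0022,0.138,0.006,0.003,0.009],[0,0.0023,-0.0022,0.138,0.006,0.003,0.009],[1,0.0023,-0.0022,0.138,0.006,0.003,0.009],[1,0.0023,-0.0022,0.138,0.006,0.003,0.009],[1,0.0023,-0.0022,0.138,0.006,0.003,0.009],[1,0.0023,-0.0022,0.138,0.006,0.003,0.009]]' 30
python3 - <<'E'
from h import *
np.set_printoptions(precision=4,suppress=True)
o=readout.get_obs(); print(rel(o,[.50,-.05,.2],down(93.05)))
E
```

```text
clock: 25.45
tcp_pos: [0.4487, -0.1593, 0.0232]
ee_rot: [-0.001, 0.157, 0.988, -0.0]
force: [0.5, -0.4, 7.7]
width: 0.0593
finger_force: 33.6
(array([-0.0146,  0.1197, -0.177 ]), array([-0.0014, -0.0006,  1.2017]))
```

```bash
python3 -m handwheel '[[1,0,0,-0.03,0,0,0],[1,0,0,-0.08,0,0,0.1],[1,0,0.02,-0.13,0,0,0.28],[1,-0.003,0.05,-0.17,0,0,0.46],[1,-0.007,0.08,-0.177,0,0,0.64],[1,-0.0146,0.12,-0.177,0,0,0.82],[1,-0.0146,0.12,-0.177,0,0,1.0],[1,-0.0146,0.12,-0.177,0,0,1.18],[1,-0.0146,0.12,-0.177,0,0,1.2],[1,-0.0146,0.12,-0.177,0,0,1.2]]'
python3 - <<'E'
from h import *
np.set_printoptions(precision=4,suppress=True)
o=readout.get_obs(); print(rel(o,[.565,.13,.16],down(93.05)))
E
```

```text
clock: 26.7
tcp_pos: [0.4995, -0.0496, 0.1991]
ee_rot: [-0.001, 0.686, 0.727, -0.001]
force: [-0.4, 0.2, -0.4]
width: 0.0592
finger_force: 32.7
(array([0.1754, 0.0759, 0.0389]), array([-0.0034, -0.0004,  0.005 ]))
```

```bash
python3 -m handwheel '[[1,0.045,0.02,0.01,-0.003,0,0.005],[1,0.09,0.04,0.02,-0.003,0,0.005],[1,0.13,0.06,0.03,-0.003,0,0.005],[1,0.175,0.076,0.039,-0.003,0,0.005],[1,0.175,0.076,0.039,-0.003,0,0.005],[1,0.175,0.076,0.039,-0.003,0,0.005],[1,0.175,0.076,0.039,-0.003,0,0.005]]'
python3 - <<'E'
from h import *
np.set_printoptions(precision=4,suppress=True)
o=readout.get_obs(); t=np.radians(3.05); cs=lambda P:(P[...,0]*np.cos(t)+P[...,1]*np.sin(t)-.5758,-P[...,0]*np.sin(t)+P[...,1]*np.cos(t)-.2632)
print("tcp case",cs(o["tcp_pos"]),o["tcp_pos"],o["ee_rot"])
C=cam("wrist",o); p,D=grab_frame("wrist"); cv2.imwrite("pics/w8.png",p[:,:,::-1]); P=cloud(C,D); s,y=cs(P); z=P[...,2]; T=o["tcp_pos"]
m=(D>0)&(abs(z-(T[2]+.027))<.008)&(np.hypot(P[...,0]-T[0],P[...,1]-T[1])<.045)&(p.min(2)>100)
q=P[m]; print("block",len(q), np.median(q[:,2]) if len(q) else 0)
if len(q)>50: print(cv2.minAreaRect(np.c_[s[m],y[m]].astype(np.float32)*1000), "tcp",np.array(cs(T))*1000)
# end wall rim & tube end
m=(D>0)&(abs(z-.072)<.003)&(abs(s)<.05)&(y<-.1)&(y>-.14); print("wall",m.sum(),np.percentile(y[m],[2,98]) if m.sum() else 0)
m=(D>0)&(z>.05)&(z<.062)&(abs(s)<.012)&(y>-.1)&(y<0.01); print("tube top",m.sum(),np.percentile(y[m],[1,99]) if m.sum() else 0, s[m].mean() if m.sum() else 0)
print(rel(o,[.5663-.0001,.1956,.12],down(93.05)))
E
```

```text
clock: 27.58
tcp_pos: [0.5657, 0.1278, 0.1602]
ee_rot: [-0.0, 0.69, 0.724, 0.0]
force: [0.1, 0.6, -0.1]
width: 0.0597
finger_force: 32.7
tcp case (np.float64(-0.004062460893452635), np.float64(-0.16572059231812858)) [0.5657 0.1278 0.1602] [-0.0001  0.6897  0.7241  0.    ]
block 10221 0.18681374791105315
((-3.822662353515625, -168.8269500732422), (29.20314598083496, 72.66143035888672), 89.90345764160156) tcp [  -4.0625 -165.7206]
wall 1178 [-0.1244 -0.1177]
tube top 3323 [-0.082  -0.0185] -1.408459140255221e-05
(array([0.0677, 0.0038, 0.0402]), array([-0.0002, -0.0002, -0.0046]))
```

View pics/w8.png

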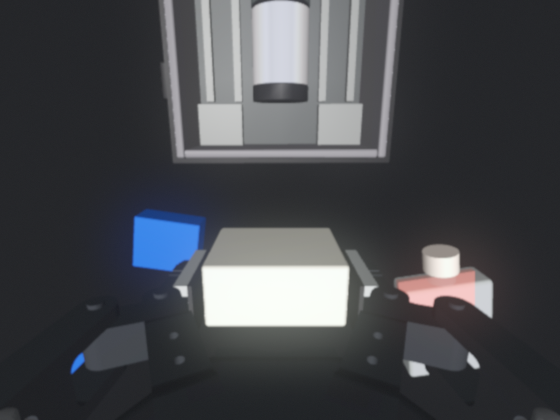

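The block is held square at (275,275). The tube end (280,95) and the end wall (280,153) are clear. The gap in case y is −117.7…−82, and the block centre sits 3 mm behind the TCP. Moving over the gap.

```bash
python3 -m handwheel '[[1,0.03,0.002,0,0,0,-0.003],[1,0.06,0.003,0.02,0,0,-0.003],[1,0.069,0.0038,0.04,0,0,-0.003],[1,0.069,0.0038,0.04,0,0,-0.003],[1,0.069,0.0038,0.04,0,0,-0.003],[1,0.069,0.0038,0.04,0,0,-0.003]]'
python3 - <<'E'
from h import *
np.set_printoptions(precision=4,suppress=True)
o=readout.get_obs(); print(o["tcp_pos"],rel(o,[.5661,.1969,.033],down(93.05)))
E
```

```text
clock: 28.38
tcp_pos: [0.5666, 0.1972, 0.1203]
ee_rot: [0.0, 0.689, 0.725, 0.0]
force: [0.2, -0.1, -0.6]
width: 0.0588
finger_force: 32.7
[0.5666 0.1972 0.1203] (array([-0.0003, -0.0006,  0.0873]), array([ 0.0004, -0.0001, -0.002 ]))
```

```bash
python3 -m handwheel '[[1,-0.0003,-0.0006,0.02,0,0,-0.002],[1,-0.0003,-0.0006,0.035,0,0,-0.002],[1,-0.0003,-0.0006,0.05,0,0,-0.002],[1,-0.0003,-0.0006,0.062,0,0,-0.002],[1,-0.0003,-0.0006,0.072,0,0,-0.002],[1,-0.0003,-0.0006,0.08,0,0,-0.002],[1,-0.0003,-0.0006,0.086,0,0,-0.002],[1,-0.0003,-0.0006,0.086,0,0,-0.002]]'
```

```text
clock: 29.38
tcp_pos: [0.5653, 0.1981, 0.0334]
ee_rot: [-0.0, 0.687, 0.726, -0.0]
force: [-1.0, 0.8, 0.2]
width: 0.06
finger_force: 32.7
```

```bash
python3 -m handwheel '[[1,0,0,0.001,0,0,0],[1,0,0,0.002,0,0,0],[1,0,0,0.002,0,0,0]]'
```

```text
clock: 29.75
tcp_pos: [0.5655, 0.1982, 0.0318]
ee_rot: [-0.0, 0.687, 0.726, -0.0]
force: [-0.4, 0.5, 0.4]
width: 0.0596
finger_force: 32.7
```

```bash
python3 -m handwheel '[[1,-0.001,0,0.0008,0,0,0],[1,-0.001,0,0.0015,0,0,0],[1,-0.001,0,0.0015,0,0,0]]'
```

```text
clock: 30.12
tcp_pos: [0.5656, 0.1975, 0.0312]
ee_rot: [-0.001, 0.687, 0.726, 0.0]
force: [-3.1, 0.7, 11.7]
width: 0.059
finger_force: 34.1
```

Contact with the floor at the expected height. Releasing and retreating straight up.

```bash
python3 -m handwheel '[[0.15,0,0,-0.0005,0,0,0],[0.1,0,0,-0.0005,0,0,0],[0.1,0,0,-0.0005,0,0,0],[0.1,0,0,-0.01,0,0,0],[0.1,0,0,-0.04,0,0,0],[0,0,0,-0.09,0,0,0],[0,-0.04,0,-0.15,0,0,0],[0,-0.08,0,-0.18,0,0,0],[0,-0.1,0,-0.18,0,0,0],[0,-0.1,0,-0.18,0,0,0]]'
python3 - <<'E'
from h import *
np.set_printoptions(precision=4,suppress=True)
o=readout.get_obs(); t=np.radians(3.05); cs=lambda P:(P[...,0]*np.cos(t)+P[...,1]*np.sin(t)-.5758,-P[...,0]*np.sin(t)+P[...,1]*np.cos(t)-.2632)
C=cam("wrist",o); p,D=grab_frame("wrist"); cv2.imwrite("pics/w9.png",p[:,:,::-1]); P=cloud(C,D); s,y=cs(P); z=P[...,2]
m=(D>0)&(z>.05)&(z<.064)&(abs(s)<.045)&(y<-.082)&(y>-.117); print("block",np.median(z[m]),cv2.minAreaRect(np.c_[s[m],y[m]].astype(np.float32)*1000))
m=(D>0)&(z>.05)&(z<.06)&(abs(s)<.012)&(y>-.082)&(y<0.016); print("tube",np.percentile(y[m],[1,99]),s[m].mean(),z[m].max())
E
```

```text
clock: 31.38
tcp_pos: [0.5709, 0.0959, 0.2104]
ee_rot: [-0.0, 0.688, 0.725, 0.0]
force: [0.8, -0.2, -0.2]
width: 0.0853
finger_force: 0.0
block 0.05800548100106842 ((-0.5226593017578125, -97.52241516113281), (60.19108963012695, 30.8510799407959), 0.2082279920578003)
tube [-0.0816 -0.0339] 1.192284396181113e-05 0.05984671702041877
```

View pics/w9.png

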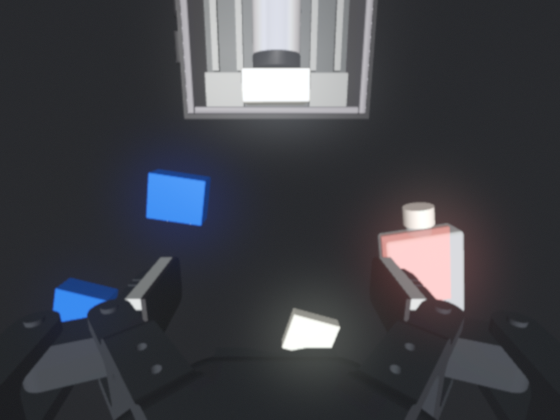

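The block stands in the gap at (276,85), its top at 58 mm (so it is on the floor) and square to the tube. The tube end is still at −82 mm, so it is against the partition. Handing in.

```bash
python3 -c "
from station import job; print(job.hand_in())"
```

```text
the job is handed in; nothing more can be done
None
```

The relay tube lies in the case's middle groove against the partition, and the thicker white foam block stands on edge in the gap, on the floor and in line with it; I handed the job in at about 31 s, and the result was not reported back.

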